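Mount the tube carrier on the mixer spindle

ROBOT

A 7-joint arm with a two-finger parallel gripper is mounted at the origin on a cart in front of the work surface, level with it; the furniture and walls round the work are solid. World frame = base frame: x ahead of the robot, y to its left, z up, the work surface at z = 0. Lengths are in m, angles in rad, forces in N, time in s.
With the tool pointing down it reaches from about 0.4 to 0.85 m from the base axis. Payload 4.5 kg.
Tool frame: the origin (TCP) lies at the very end of the fingers, on their centre line; the grasp point (between the pads) lies 19 mm behind it (tcp_to_grasp is the z of the grasp point in the tool frame, in m); z points along the fingers, y is the line along which they close (so a half turn about z gives the same grasp; the last joint's range is limited). The gripper opens to 88 mm and grips with 3 to 60 N. Pads are 18 mm wide; open, the fingers measure 123 mm over their backs; the gripper's body (75 mm by 187 mm) begins 45 mm behind the grasp point.
Start: joints at [1.334, 0.689, -0.195, 1.565, 0.157, 0.902, -0.215], TCP at [0.167, -0.602, 0.239] pointing down, gripper open.
Joint ranges: [-3.01, 3.01], [-0.46, 2.08], [-1.47, 1.51], [0.13, 2.56], [-1, 4.14], [0.04, 2.09], [-2.66, 2.66]. Speed limits (rad/s): [2.57, 2.57, 3.14, 3.14, 3.14, 3.14, 3.14].

INTERFACE

Orientations are given as a unit quaternion [x, y, z, w].
In Python, from plant import * gives the robot as it stands. The module is installed in compiled form; this text tells all that it offers.
- The arm moves only by the shell command python3 -m jog 'ROWS' [OPENING] [FORCE]. ROWS is JSON, a list that holds one entry, the list of rows, each a list of 6 numbers: the shift along the tool's x, y, z in m, then the turn, a rotation vector about the tool's x, y, z in rad. In form: [[[dx, dy, dz, ax, ay, az], ...]]. A call has 1 to 12 rows; each row shifts and turns the commanded pose from where the row before left it, along the tool's axes as they then stand; what a row does not reach is not made up. A row lasts 1/8 s, in which the tool goes at most 62.5 mm and 10.7 degrees, less where a joint would pass 70% of its speed; a pose out of reach is approached as far as the arm can. A call with a gripper value outside its range is refused whole. OPENING is the finger opening in m, from 0 to 0.0881, set as the call begins (- or left out, the last holds). The fingers move at their own pace and stop on an object; FORCE is the grip in N (left out, the last holds). Time passes only in rows, so rows that do not move let the fingers close. It gives the time, the measured TCP pose, the force, the opening and the grip force at its end, in the units of the state.
- get_state(): the state, without advancing time (a new reading comes with each control period).
- snapshot(name): name is "scene" or "top" or "wrist"; returns a dict with "frame" (480x640x3 uint8, red, green, blue), "mtx" (3x3 intrinsics, pixels), "xyz" and "orientation" of the camera in the world; the wrist camera has in their place "mount" (4x4, takes a point from camera to tool coordinates, whose origin is the TCP and whose axes are the flange's). Camera axes: x right, y down, z forward; pixel columns grow to the right and rows downward; lengths in m; the calibration is good to about 2 mm. A picture is of the moment at which its call begins: read the wrist's pose just before it. There is no depth.
- finish_job(): hands the job in; it is judged then, once.
The state is a dict: "clock": time; "q": joint angles; "qd": joint speeds; "joint_torque": joint torques, N m; "tool_pos": TCP position; "eef_rot": TCP orientation; "contact_force": force on the tool from outside, world axes, zero at the start; "moment": the same for the moment, N m; "opening": opening from 0.0 (shut) to 1.0 (fully open); "finger_force": force on a finger pad.
Only numpy, scipy, OpenCV 4.12 (cv2) and the standard library are available. Lean on these libraries where they do the work, as an engineer would, in place of code of your own. Each camera call takes 0.05 s, during which the arm holds its last target. There are 200 camera calls.

TASK

Mount the two-place tube carrier on the sample mixer. Slide the carrier out from under its parking bridge by the arm that sticks out, put it down, take it again by its middle block and lower it over the spindle so that it lies flat between the mixer's guide cheeks; then put the flat steel clamp disc over the spindle on top of it, and last the white knob, each resting fully on the part below. Leave the other things on the worktop where they are.

Things in the scene. Friction and masses are not known exactly. Their poses are not given: they have to be found in the camera images.
- mixer: white mixer base, fixed: plate 230 x 120 mm, its top 14 mm above the worktop. Origin on the worktop under the plate's centre; x along its length, z up. Two pairs of aluminium guide cheeks (8 mm thick, rising 31 mm above the plate) run along x, 52 to 100 mm either side of the centre, with a 52 mm gap centred on the x axis. The carrier lies along x in the gaps, either end first
- mixer_seat (a point): on the axis of the mixer's upright steel spindle, at the plate's top; axes as the mixer's. The spindle is 14 mm thick and rises 80 mm above this point, its last 10 mm tapered to a 6 mm tip. The plate is open round it. Seated, the middles of the parts lie above this point: carrier 25 mm, disc 58 mm, knob 88.5 mm
- bridge: grey parking bridge, fixed: two upright cheeks 52 mm apart inside and a flat roof, open at both ends; 62 mm high, roof underside 58 mm up, 60 mm wide (87 mm over thin foot flanges). Runs from x = -26 to +64 mm of its frame; origin on the worktop, z up, -x is the way out towards the robot. The carrier starts under it on the worktop, lying along x, its middle near the origin
- carrier_mid (a point): middle of the tube carrier, on its central hole's axis, 25 mm above the underside; x along the bar, z up; same both ways round. Grey bar 190 mm long, 40 mm wide, 24 mm thick; in its middle an aluminium block 50 mm long (x), 36 mm wide (y), rising to 50 mm above the underside. A 19 mm hole goes down through block and bar, and one through each arm 75 mm from the middle
- disc_mid (a point): flat steel-grey clamp disc, 62 mm across, 16 mm thick, with a 19 mm through hole, lying flat on the worktop. 120 g. This point is its centre; z up. Either face may be up
- knob_mid (a point): white clamp knob, 45 mm high, standing on the worktop: round grip 44 mm across above a skirt 60 mm across and 12 mm high; a blind 19 mm hole 24 mm deep from below (no thread: it just slips on). 150 g. This point is on its axis, half-way up (22.5 mm above the underside); z up
- tape_roll: roll of cream paper tape, 67 mm across, 18 mm high, lying flat; origin under its centre. A bystander
- bench_timer: small white timer, 66 x 66 x 18 mm; origin under its centre. A bystander
- marker: marker pen with a black cap, lying, 135 mm long (y), 20 mm high; origin under its centre. A bystander
- pot: specimen pot with a white lid, 60 mm across, 50 mm high; origin under its centre. A bystander
- carrier: the whole carrier, 300 g; origin on the axis of its central hole at the underside. At the start one arm sticks out of the bridge on the robot's side and the roof covers all or most of the block. Between the mixer's cheeks there is no room for fingers beside the arms, so for mounting it must be held across the 36 mm width of the block
- disc: the disc itself (origin on its axis at its underside; see point disc_mid)
- knob: the knob itself (origin on its axis at its underside; see point knob_mid). Knob and disc stand on the left, in front of the fixed table fan, whose wide head (y 0.15 to 0.55 m, height 0.15 to 0.57 m) begins at x = 0.58 m: swing past it on the robot's side
Things that resemble listed ones, but are neither listed nor needed, are in the scene too. Leave any brown or turquoise look-alike of the knob alone.

How it is judged:
On the way, in this order (a step that is already met when the one before it is completed fails the run):
1. the carrier lies flat on the mixer plate, over the spindle and between the cheeks, let go (horizontal distance between carrier_mid and mixer_seat below 0.006 m and z of carrier_mid in the frame of mixer_seat between 0.021 and 0.029 m and angle between carrier_mid's own z axis and vertical below 0.06 rad and angle between the x axis of carrier_mid and the x axis of mixer, either way round below 0.12 rad and contact force between the fingers and carrier below 0.3 N and linear speed of carrier below 0.02 m/s), for 0.2 s.
2. the disc lies flat on the carrier's block, over the spindle, let go (horizontal distance between each of carrier_mid, disc_mid and mixer_seat below 0.006 m and z of carrier_mid in the frame of mixer_seat between 0.021 and 0.029 m and angle between carrier_mid's own z axis and vertical below 0.06 rad and angle between the x axis of carrier_mid and the x axis of mixer, either way round below 0.12 rad and z of disc_mid in the frame of mixer_seat between 0.054 and 0.062 m and angle between disc_mid's own z axis and vertical below 0.08 rad and contact force between the fingers and disc below 0.3 N and linear speed of disc below 0.02 m/s), for 0.2 s.
3. the knob sits on the disc, over the spindle (horizontal distance between each of carrier_mid, disc_mid, knob_mid and mixer_seat below 0.006 m and z of carrier_mid in the frame of mixer_seat between 0.021 and 0.029 m and angle between carrier_mid's own z axis and vertical below 0.06 rad and angle between the x axis of carrier_mid and the x axis of mixer, either way round below 0.12 rad and z of disc_mid in the frame of mixer_seat between 0.054 and 0.062 m and angle between each of disc_mid, knob_mid's own z axis and vertical below 0.08 rad and z of knob_mid in the frame of mixer_seat between 0.0845 and 0.0925 m), for 0.2 s.
At the end, for the whole second after the job is handed in: Carrier, disc and knob are stacked on the spindle in that order from below, let go and at rest: each centred on the spindle within 6 mm, at its seated height within 4 mm and upright (carrier within 0.06 rad, disc and knob within 0.08 rad), the carrier's length within 0.12 rad of the mixer's (all of step 3 and linear speed of each of carrier, disc, knob below 0.02 m/s); the robot touches nothing.
It fails at once if the roll of paper tape is moved more than 30 mm (distance of tape_roll from where it was at the start of the episode above 0.03 m).
It fails at once if the bench timer is moved more than 30 mm (distance of bench_timer from where it was at the start of the episode above 0.03 m).
It fails at once if the marker is moved more than 30 mm (distance of marker from where it was at the start of the episode above 0.03 m).
It fails at once if the lidded specimen pot is moved more than 30 mm (distance of pot from where it was at the start of the episode above 0.03 m).
It also fails if it takes over 72 s, if anything falls off the work surface, if the arm or the gripper's body presses on something with over 40 N, if the wrist force passes 120 N, or if a joint passes its speed limit or range.

## Working session

There is one attempt and no reset: what is moved stays moved. The work goes in short steps, Python scripts to look and compute and a shell command to move; the robot and the scene stay as the last step left them, time stands still between calls to the robot, and variables do not carry over. Pictures are saved under pics/ and viewed, at most 10 in all, crops included, and the job is handed in when it is done.

```bash
mkdir -p pics
cat > h.py <<'E'
from plant import *
import numpy as np, cv2
from scipy.spatial.transform import Rotation as R
def shot(cam,name,crop=None,scale=1):
    s=get_state(); d=snapshot(cam); im=d["frame"][:,:,::-1]
    np.savez('pics/'+name+'.npz',frame=d["frame"])
    if crop: im=im[crop[1]:crop[3],crop[0]:crop[2]]
    if scale!=1: im=cv2.resize(im,None,fx=scale,fy=scale,interpolation=cv2.INTER_CUBIC)
    cv2.imwrite('pics/'+name+'.png',im)
    K=np.array(d["mtx"])
    if cam=="wrist":
        T=np.eye(4);T[:3,:3]=R.from_quat(s["eef_rot"]).as_matrix();T[:3,3]=s["tool_pos"]
        C=T@np.array(d["mount"])
    else:
        C=np.eye(4);C[:3,:3]=R.from_quat(d["orientation"]).as_matrix();C[:3,3]=d["xyz"]
    np.savez('pics/'+name+'_cal.npz',K=K,C=C)
def pix(name,u,v,z):
    a=np.load('pics/'+name+'_cal.npz');K,C=a['K'],a['C']
    r=C[:3,:3]@np.linalg.inv(K)@[u,v,1]
    return C[:3,3]+r*(z-C[2,3])/r[2]
def proj(name,p):
    a=np.load('pics/'+name+'_cal.npz');K,C=a['K'],a['C']
    c=K@(C[:3,:3].T@(np.array(p)-C[:3,3]));return c[:2]/c[2]
def delta(target,yaw=None):
    """tool-frame shift to TCP target; yaw = desired direction of tool y in world (mod pi)"""
    s=get_state();M=R.from_quat(s["eef_rot"]).as_matrix()
    print('tcp',np.round(s["tool_pos"],4),'ydir',round(np.arctan2(M[1,1],M[0,1]),4),'zaxis',np.round(M[:,2],3),'t',s["clock"])
    print('tool shift',np.round(M.T@(np.array(target)-s["tool_pos"]),4))
E
python3 - <<'E'
from h import *
shot("top","top0");shot("scene","scene0")
print(get_state()); 
for n in("top0","scene0"):
    a=np.load(f'pics/{n}_cal.npz');print(a['K'],a['C'])
print(snapshot("wrist")["mount"])
E
```

```text
{'clock': 0.1, 'q': array([ 1.3338014 ,  0.68987655, -0.1945049 ,  1.56619279,  0.15729838,
        0.90249228, -0.21513583]), 'qd': array([-0.00179011,  0.00085673, -0.00081591, -0.00117897, -0.00230637,
       -0.00095387, -0.00102577]), 'joint_torque': array([-2.20052920e-03, -5.28492558e+01, -1.27120368e+00, -1.53836077e+01,
       -5.25466225e-02,  1.94762186e-03,  6.29051601e-05]), 'tool_pos': array([ 0.16699348, -0.60171782,  0.23801713]), 'eef_rot': array([ 9.90845968e-01,  1.34994978e-01, -1.67369439e-04, -7.72067613e-04]), 'contact_force': array([-0.78813725,  0.49855495,  0.29723588]), 'moment': array([ 0.0733693 , -0.03861917,  0.01652404]), 'finger_force': 0.0, 'opening': 1.003136739653851}
[[513.96703036   0.         314.87418596]
 [  0.         513.96703036 247.23702413]
 [  0.           0.           1.        ]] [[ 2.41823765e-02 -9.81612610e-01  1.89345971e-01  2.43549136e-01]
 [-9.99692892e-01 -2.47704250e-02 -7.39448890e-04  4.23737197e-02]
 [ 5.41603253e-03 -1.89269940e-01 -9.81910157e-01  1.35749571e+00]
 [ 0.00000000e+00  0.00000000e+00  0.00000000e+00  1.00000000e+00]]
[[455.50655284   0.         325.31482497]
 [  0.         455.50655284 242.32495669]
 [  0.           0.           1.        ]] [[-0.59532398 -0.38628256  0.70453895 -0.26942419]
 [-0.8034678   0.2803385  -0.52521408  0.62393511]
 [ 0.00537165 -0.8787469  -0.47725783  0.5836333 ]
 [ 0.          0.          0.          1.        ]]
[[-7.30023541e-04 -9.45845359e-01 -3.24616734e-01  8.39705674e-02]
 [ 9.99999612e-01 -8.50678154e-04  2.29768582e-04  1.11304067e-03]
 [-4.93469910e-04 -3.24616440e-01  9.45845613e-01 -1.45626301e-01]
 [ 0.00000000e+00  0.00000000e+00  0.00000000e+00  1.00000000e+00]]
```

View pics/top0.png

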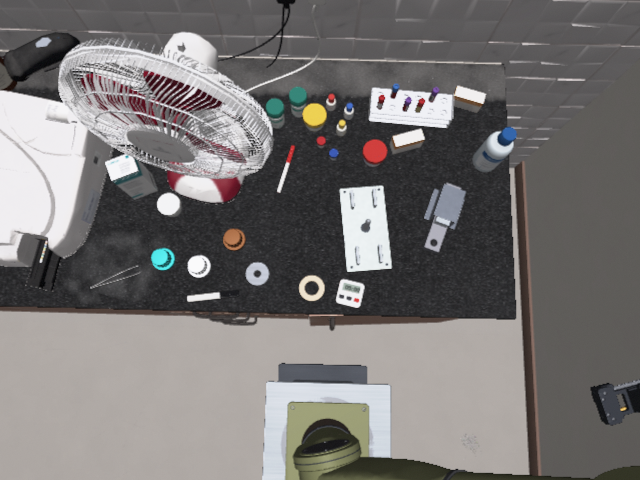

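View pics/scene0.png

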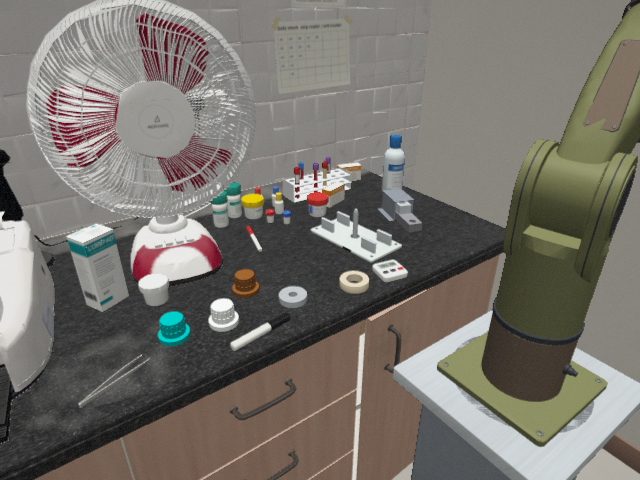

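Top view: the mixer is at (366,227) and the bridge with the carrier at (445,215). The disc is at (257,273), and the cream tape roll at (312,288) resembles it. For the knob, the candidates are white (199,266), turquoise (163,259), brown (234,239) and the white-lidded pot (168,204). I choose the white skirted one at (199,266). Next I check these in one enlarged composite.

Run:
```python
from h import *
f=np.load('pics/top0.npz')['frame'][:,:,::-1]
a=cv2.resize(f[175:275,330:480],None,fx=5,fy=5,interpolation=cv2.INTER_CUBIC)  #750x500
cv2.imwrite('pics/c1.png',a)
b=cv2.resize(f[225:310,140:340],None,fx=4,fy=4,interpolation=cv2.INTER_CUBIC)
cv2.imwrite('pics/c2.png',b)
```

```text
(no output)
```

View pics/c1.png

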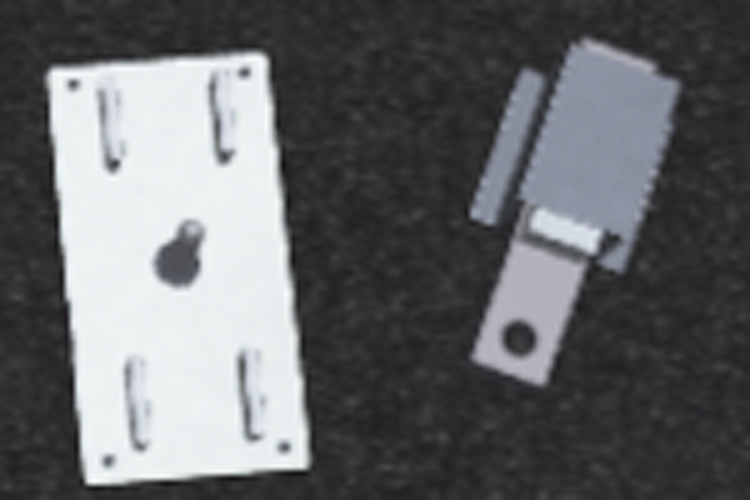

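View pics/c2.png

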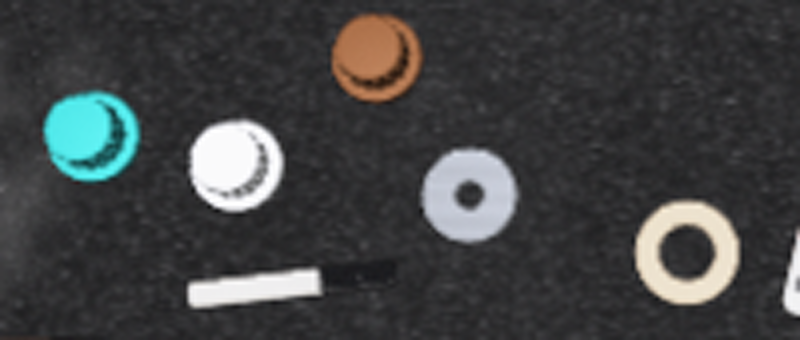

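```bash
cat >> h.py <<'E'
def cr(x,y,s,ox,oy): return (x+.5)/s-.5+ox,(y+.5)/s-.5+oy
E
python3 - <<'E'
from h import *
P=lambda x,y,z:pix('top0',*cr(x,y,5,330,175),z)
Q=lambda x,y,z:pix('top0',*cr(x,y,4,140,225),z)
c=[P(*k,.014) for k in[(48,72),(268,55),(310,468),(88,485)]]
print('mixer',np.mean(c,0),'yaw',[np.arctan2(*(c[i]-c[j])[[1,0]]) for i,j in((0,3),(1,2))],[np.linalg.norm(c[i]-c[(i+1)%4]) for i in range(4)])
e=[P(*k,.024) for k in[(472,358),(547,384)]];h=P(519,338,.024)
n=np.mean(e,0);print('near end',n,'hole',h)
f=[P(*k,.024) for k in[(585,42),(655,70)]];print('far end visible',f)
w=e[1]-e[0];print('width',np.linalg.norm(w),'yaw',np.arctan2(w[0],-w[1]))
l=P(523,225,.024)-e[0];r=P(586,268,.024)-e[1]
print('yaw edges',np.arctan2(l[1],l[0]),np.arctan2(r[1],r[0]))
# roof edges z=.062
a,b,cc,d=[P(*k,.062) for k in[(585,44),(680,82),(626,272),(522,203)]]
for p,q in((a,d),(b,cc)): v=p-q;print('roof',p,q,np.arctan2(v[1],v[0]))
print('knob',Q(236,166,.012),'disc',Q(470,195,.016),'brown',Q(376,58,.012),'tape',Q(687,251,.018),'marker',Q(188,295,.01),Q(395,270,.01))
delta([0.5,-.2,.25])
E
```

```text
mixer [ 0.55869928 -0.09249567  0.014     ] yaw [np.float64(0.10808964188218886), np.float64(0.09651011949644384)] [np.float64(0.1205196571745564), np.float64(0.22820467593460278), np.float64(0.11787916223018442), np.float64(0.22771391281855716)]
near end [ 0.50427033 -0.26698853  0.024     ] hole [ 0.52221192 -0.27238215  0.024     ]
far end visible [array([ 0.68703436, -0.31140339,  0.024     ]), array([ 0.67218959, -0.34894542,  0.024     ])]
width 0.04152438545761272 yaw -0.3185261089274202
yaw edges -0.3707867500002328 -0.336093201677538
roof [ 0.67329611 -0.30129516  0.062     ] [ 0.58604046 -0.26637334  0.062     ] -0.38069964176254845
roof [ 0.65374367 -0.35075037  0.062     ] [ 0.55056615 -0.3195429   0.062     ] -0.2937155937480345
knob [0.44440744 0.34740774 0.012     ] disc [0.42839525 0.19154753 0.016     ] brown [0.5195974  0.25891753 0.012     ] tape [0.39476778 0.04792698 0.018     ] marker [0.35871388 0.37349787 0.01      ] [0.37842223 0.239111   0.01      ]
tcp [ 0.167  -0.6018  0.2381] ydir -1.2999 zaxis [-0.     0.001 -1.   ] t 0.15
tool shift [ 0.4283 -0.2981 -0.0115]
```

Crops: the mixer plate corners are at crop pixels (48,72), (268,55), (310,468), (88,485). The carrier's near end is at (472,358)-(547,384) with its hole at (519,338). In the second crop, the white skirted knob is at (236,166) and the steel disc at (470,195), so the choice of knob holds.

I now go above the arm that sticks out.

```bash
python3 -m jog '[[[0,0,0,0,0,0.154],[0,0,0,0,0,0.154],[0,0,0,0,0,0.154],[0,0,0,0,0,0.154],[0.025,-0.048,0,0,0,0],[0.025,-0.048,0,0,0,0],[0.025,-0.048,0,0,0,0],[0.025,-0.048,0,0,0,0],[0.025,-0.048,0,0,0,0],[0.025,-0.048,0,0,0,0],[0.025,-0.048,0,0,0,0],[0,0,0,0,0,0]]]' 0.088 20
python3 -c "
from h import *
delta([.523,-.273,.14])"
```

```text
clock: 1.65
tool_pos: [0.45, -0.3402, 0.2384]
eef_rot: [0.986, -0.167, 0.001, -0.002]
contact_force: [-0.5, 0.2, -0.7]
opening: 0.997
finger_force: 0.0
tcp [ 0.45   -0.3402  0.2384] ydir -1.9061 zaxis [ 0.002  0.003 -1.   ] t 1.65
tool shift [ 0.0467 -0.0871  0.0988]
```

```bash
python3 -m jog '[[[0.015,-0.029,0.03,0,0,0],[0.015,-0.029,0.03,0,0,0],[0.017,-0.029,0.03,0,0,0.01],[0,0,0,0,0,0],[0,0,0,0,0,0]]]'
python3 -c "
from h import *
shot('wrist','w1')"
```

```text
clock: 2.28
tool_pos: [0.5182, -0.2809, 0.149]
eef_rot: [0.984, -0.177, -0.0, 0.001]
contact_force: [0.8, -0.5, -0.7]
opening: 1.002
finger_force: 0.0
```

View pics/w1.png

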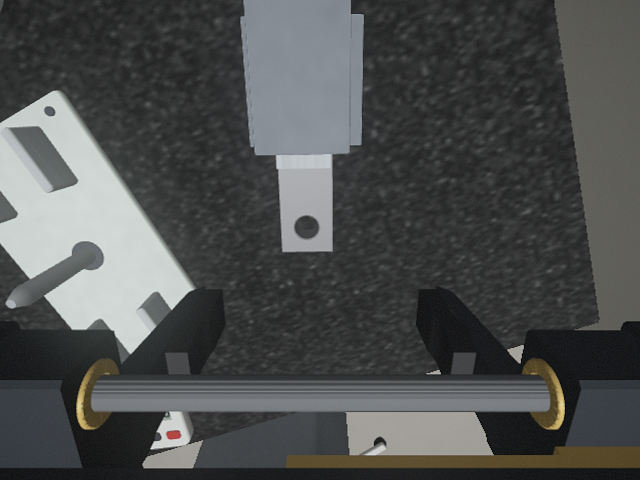

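```bash
python3 -c "
from h import *
p=lambda u,v,z=.024:pix('w1',u,v,z)
print('hole',p(307,227));a,b=p(282,252),p(333,251);w=b-a;print('end',(a+b)/2,np.linalg.norm(w),np.arctan2(w[0],-w[1]))
for q in (p(277,168)-a,p(332,165)-b): print(np.arctan2(q[1],q[0]))
print('tip',p(12,303,.094),'base',p(90,254,.014))
d=[-.345,-.355]
delta(np.append(p(307,227)[:2],.005))
"
```

```text
hole [ 0.51958882 -0.27230495  0.024     ]
end [ 0.50028972 -0.2652584   0.024     ] 0.04075812317133755 -0.33737167273634916
-0.3361587025224043
-0.33520081122048434
tip [ 0.55772729 -0.09284919  0.094     ] base [ 0.55788624 -0.09388188  0.014     ]
tcp [ 0.5182 -0.2815  0.1495] ydir -1.9285 zaxis [-0.    -0.002 -1.   ] t 2.325
tool shift [-0.002  -0.0093  0.1444]
```

```bash
python3 -m jog '[[[0,-0.009,0.024,0,0,-0.021],[0,0,0.03,0,0,0],[0,0,0.03,0,0,0],[0,0,0.03,0,0,0],[0,0,0.02,0,0,0],[0,0,0.01,0,0,0],[0,0,0,0,0,0],[0,0,0,0,0,0]]]'
python3 -m jog '[[[0,0,0,0,0,0],[0,0,0,0,0,0],[0,0,0,0,0,0],[0,0,0,0,0,0],[0,0,0,0,0,0]]]' 0.02 30
python3 -c "
from h import *
delta([.52,-.2725,.005])"
```

```text
clock: 3.32
tool_pos: [0.523, -0.2713, 0.0056]
eef_rot: [0.986, -0.166, 0.001, 0.0]
contact_force: [0.5, -0.6, 0.5]
opening: 0.998
finger_force: 0.0
clock: 3.95
tool_pos: [0.5224, -0.2709, 0.0047]
eef_rot: [0.986, -0.166, -0.0, 0.0]
contact_force: [-0.2, -0.0, 0.4]
opening: 0.457
finger_force: 0.5
tcp [ 0.5224 -0.2709  0.0047] ydir -1.905 zaxis [-0. -0. -1.] t 3.95
tool shift [-0.0017  0.0023 -0.0003]
```

```bash
python3 -m jog '[[[0,0,0,0,0,0],[0,0,-0.001,0,0,0],[-0.006,0,0,0,0,0],[-0.012,0,0,0,0,0],[-0.012,0,0,0,0,0],[-0.012,0,0,0,0,0],[-0.012,0,0,0,0,0],[-0.012,0,0,0,0,0],[-0.012,0,0,0,0,0],[-0.012,0,0,0,0,0],[-0.006,0,0,0,0,0],[0,0,0,0,0,0]]]' 
python3 -c "
from h import *
delta([.52,-.2725,.005]);shot('top','t2')"
```

```text
clock: 5.45
tool_pos: [0.4312, -0.2392, 0.0057]
eef_rot: [0.986, -0.166, -0.0, -0.0]
contact_force: [0.1, 0.7, -3.0]
opening: 0.45
finger_force: 30.0
tcp [ 0.4312 -0.2392  0.0057] ydir -1.9051 zaxis [-0.001  0.    -1.   ] t 5.45
tool shift [0.0948 0.0023 0.0007]
```

```bash
python3 -m jog '[[[0,0,0.001,0,0,0],[0,0,0,0,0,0],[0,0,0,0,0,0]]]' 0.088 30
python3 -m jog '[[[0,0,-0.02,0,0,0],[0,0,-0.04,0,0,0],[0,0,-0.04,0,0,0],[0,0,-0.04,0,0,0],[0.03,0,0,0,0,0],[0.03,0,0,0,0,0],[0,0,0,0,0,0],[0,0,0,0,0,0]]]'
python3 -c "
from h import *
shot('wrist','w2')"
```

```text
clock: 5.88
tool_pos: [0.4321, -0.2395, 0.0048]
eef_rot: [0.986, -0.166, 0.0, 0.0]
contact_force: [-0.6, -0.0, 1.1]
opening: 0.765
finger_force: 0.0
clock: 6.88
tool_pos: [0.4869, -0.2586, 0.1444]
eef_rot: [0.986, -0.166, -0.001, -0.0]
contact_force: [-0.3, 0.8, 0.8]
opening: 0.997
finger_force: 0.0
```

View pics/w2.png

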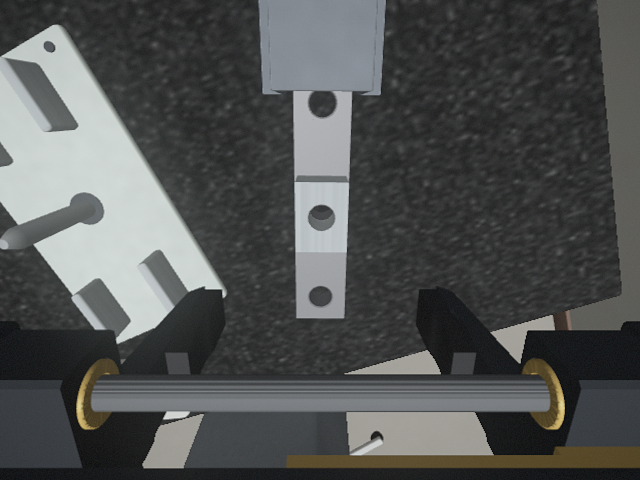

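```bash
python3 -c "
from h import *
p=lambda u,v,z=.024:pix('w2',u,v,z)
h=p(321,217,.05);print('hole',h,'mean corners',np.mean([p(*k,.05) for k in((295,182),(349,182),(348,252),(296,252))],0))
a,b=p(322,104),p(320,296);w=a-b;print((a+b)/2,np.linalg.norm(w),np.arctan2(w[1],w[0]))
print('tip',p(4,244,.094),'base',p(88,209,.014))
delta(np.append(h[:2],.028))
"
```

```text
hole [ 0.50051053 -0.26550437  0.05      ] mean corners [ 0.49951271 -0.26588587  0.05      ]
[ 0.49966839 -0.26522547  0.024     ] 0.14832962407018682 -0.3444645064956627
tip [ 0.55733133 -0.09243433  0.094     ] base [ 0.55671051 -0.09210736  0.014     ]
tcp [ 0.4867 -0.2586  0.1444] ydir -1.9052 zaxis [-0.002  0.001 -1.   ] t 6.925
tool shift [0.0155 0.002  0.1164]
```

```bash
python3 -m jog '[[[0.015,0.002,0.02,0,0,0],[0,0,0.03,0,0,0],[0,0,0.03,0,0,0],[0,0,0.02,0,0,0],[0,0,0.0165,0,0,0],[0,0,0,0,0,0],[0,0,0,0,0,0]]]'
python3 -m jog '[[[0,0,0,0,0,0],[0,0,0,0,0,0],[0,0,0,0,0,0],[0,0,0,0,0,0],[0,0,0,0,0,0],[0,0,0,0,0,0],[0,0,0,0,0,0]]]' 0.02 40
python3 -c "
from h import *
delta([.4999,-.2655,.028])"
```

```text
clock: 7.8
tool_pos: [0.5021, -0.2661, 0.0288]
eef_rot: [0.986, -0.166, 0.0, 0.0]
contact_force: [-0.1, -0.5, -0.5]
opening: 0.996
finger_force: 0.0
clock: 8.68
tool_pos: [0.502, -0.2654, 0.0282]
eef_rot: [0.986, -0.166, 0.0, -0.0]
contact_force: [-0.2, 0.5, 1.5]
opening: 0.402
finger_force: 40.0
tcp [ 0.502  -0.2654  0.0282] ydir -1.9045 zaxis [ 0.  0. -1.] t 8.675
tool shift [-0.002   0.0008  0.0002]
```

```bash
python3 -m jog '[[[0,0,-0.002,0,0,0],[-0.01,0,0,0,0,0],[-0.015,0,0,0,0,0],[-0.015,0,0,0,0,0],[-0.005,0,0,0,0,0],[0,0,-0.02,0,0,0],[0,0,-0.036,0,0,0],[0,0,-0.036,0,0,0],[0,0,-0.036,0,0,0],[0,0,0,0,0,-0.147],[0,0,0,0,0,-0.147],[0,0,0,0,0,-0.147]]]'
python3 -m jog '[[[0.02,-0.01,0,0,0,0],[0.03,-0.02,0,0,0,0],[0.025,-0.015,0,0,0,0],[0,0,0,0,0,0],[0,0,0,0,0,0]]]'
python3 -c "
from h import *
shot('wrist','w3');delta([.5577,-.0927,.158])"
```

```text
clock: 10.18
tool_pos: [0.4592, -0.2512, 0.1583]
eef_rot: [0.998, 0.056, 0.0, 0.0]
contact_force: [0.5, -0.3, -3.6]
opening: 0.405
finger_force: 40.0
clock: 10.8
tool_pos: [0.5279, -0.1991, 0.1579]
eef_rot: [0.999, 0.053, -0.001, 0.0]
contact_force: [0.4, -0.3, -3.4]
opening: 0.405
finger_force: 40.0
tcp [ 0.5277 -0.1996  0.158 ] ydir -1.4657 zaxis [-0.002 -0.001 -1.   ] t 10.85
tool shift [ 0.041  -0.1031 -0.0002]
```

View pics/w3.png

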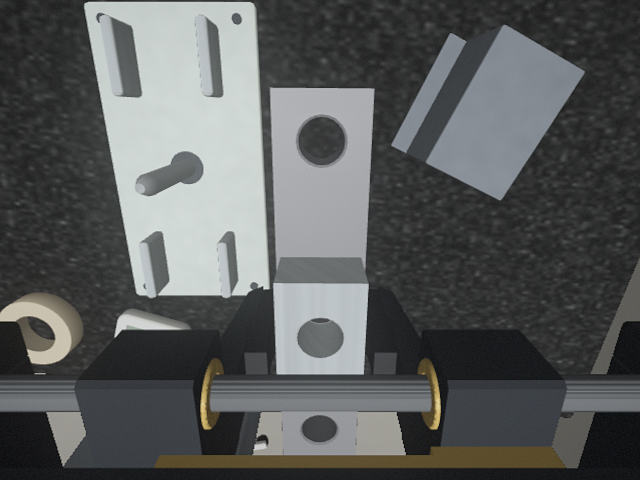

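```bash
python3 -c "
from h import *
p=lambda u,v,z:pix('w3',u,v,z)
print('tip',p(141,187,.094),'base',p(187,167,.014))
c=[p(*k,.014) for k in((86,3),(256,3),(268,294),(136,297))];print('plate',np.mean(c,0),[np.arctan2(*(c[i]-c[j])[[1,0]]) for i,j in((0,3),(1,2))],[np.linalg.norm(c[i]-c[(i+1)%4]) for i in range(4)])
# cheek inner edges top z=.045: left pair's right edge, right pair's left edge
a,b=p(322,140,.154),p(320,429,.154);m=p(320,338,.18);w=a-b
print('holes',a,b,'mid',(a+b)/2,np.linalg.norm(w),np.arctan2(w[1],w[0]),'block hole',m)
s=get_state();M=R.from_quat(s['eef_rot']).as_matrix();print('offset of mid in tool',M.T@(m-s['tool_pos']),M.T@((a+b)/2-s['tool_pos']))
"
```

```text
tip [ 0.5584164  -0.09235066  0.094     ] base [ 0.55793891 -0.09154378  0.014     ]
plate [ 0.55724814 -0.09267293  0.014     ] [np.float64(0.0914336134492847), np.float64(0.09535522258239458)] [np.float64(0.11718276728459052), np.float64(0.2250060906198884), np.float64(0.11814215965158026), np.float64(0.227924114894028)]
holes [ 0.60050903 -0.19345612  0.154     ] [ 0.45184232 -0.20835343  0.154     ] mid [ 0.52617567 -0.20090477  0.154     ] 0.14941124424977598 0.09987273570555996 block hole [ 0.52640813 -0.20046055  0.18      ]
offset of mid in tool [-0.00142859  0.00077726 -0.02201771] [-0.00165769  0.00117826  0.00398302]
```

Wrist view: spindle tip at (141,187), base at (187,167), carrier holes at (322,140), (320,338) and (320,429). The carrier sits level in the grip, aligned with the mixer to within 0.01 rad. I move it over the spindle and lower it.

```bash
python3 -m jog '[[[0.01,-0.024,0,0,0,0.005],[0.012,-0.03,0,0,0,0],[0.012,-0.03,0,0,0,0],[0.009,-0.02,0,0,0,0],[0,0,0,0,0,0],[0,0,0,0,0,0]]]'
python3 -c "
from h import *
delta([.5596,-.0932,.158])"
```

```text
clock: 11.6
tool_pos: [0.5602, -0.0929, 0.1582]
eef_rot: [0.999, 0.05, -0.001, 0.001]
contact_force: [-0.7, -0.5, -3.0]
opening: 0.406
finger_force: 40.0
tcp [ 0.5602 -0.0929  0.1582] ydir -1.4715 zaxis [-0.001 -0.002 -1.   ] t 11.6
tool shift [-0.0007  0.0003  0.0002]
```

```bash
python3 -m jog '[[[-0.0005,-0.0012,0.01,0,0,0],[0,0,0.015,0,0,0],[0,0,0.015,0,0,0],[0,0,0.015,0,0,0],[0,0,0.01,0,0,0],[0,0,0,0,0,0],[0,0,0,0,0,0]]]'
python3 -c "
from h import *
delta([.5594,-.0912,.042])"
```

```text
clock: 12.48
tool_pos: [0.561, -0.0894, 0.0935]
eef_rot: [0.999, 0.051, 0.0, 0.0]
contact_force: [0.2, 0.7, -3.6]
opening: 0.406
finger_force: 40.0
tcp [ 0.561  -0.0894  0.0935] ydir -1.4689 zaxis [ 0.001 -0.    -1.   ] t 12.475
tool shift [-0.0018  0.0017  0.0515]
```

```bash
python3 -m jog '[[[-0.001,0.001,0.01,0,0,0],[0,0,0.015,0,0,0],[0,0,0.012,0,0,0],[0,0,0.008,0,0,0],[0,0,0.005,0,0,0],[0,0,0,0,0,0],[0,0,0,0,0,0]]]'
python3 -c "
from h import *
delta([.5594,-.0912,.042])"
```

```text
clock: 13.35
tool_pos: [0.56, -0.0905, 0.0435]
eef_rot: [0.999, 0.051, 0.0, 0.0]
contact_force: [-0.5, 0.7, -2.9]
opening: 0.404
finger_force: 40.0
tcp [ 0.56   -0.0905  0.0435] ydir -1.469 zaxis [ 0.001 -0.    -1.   ] t 13.35
tool shift [-0.0006  0.0007  0.0015]
```

```bash
python3 -m jog '[[[0,0,0.002,0,0,0],[0,0,0,0,0,0],[0,0,0,0,0,0]]]'
python3 -m jog '[[[0,0,0,0,0,0],[0,0,0,0,0,0],[0,0,0,0,0,0]]]' 0.088
python3 -m jog '[[[0,0,-0.03,0,0,0],[0,0,-0.04,0,0,0],[0,0,-0.04,0,0,0],[0,0,-0.04,0,0,0],[0,0,-0.04,0,0,0],[0,0,-0.02,0,0,0]]]'
python3 -c "
from h import *
shot('wrist','w4');shot('top','t4',(320,170,480,290),5);delta([.428,.1915,.253])"
```

```text
clock: 13.72
tool_pos: [0.5601, -0.0905, 0.0422]
eef_rot: [0.999, 0.051, 0.001, 0.0]
contact_force: [-1.1, 0.4, 5.1]
opening: 0.407
finger_force: 40.0
clock: 14.1
tool_pos: [0.5598, -0.0905, 0.0412]
eef_rot: [0.999, 0.051, 0.0, 0.0]
contact_force: [-0.3, -0.2, -0.7]
opening: 0.721
finger_force: 0.0
clock: 14.85
tool_pos: [0.5605, -0.0906, 0.2535]
eef_rot: [0.999, 0.051, 0.002, 0.0]
contact_force: [-0.2, -0.3, -0.6]
opening: 0.996
finger_force: 0.0
tcp [ 0.5611 -0.0907  0.2534] ydir -1.4692 zaxis [ 0.005 -0.001 -1.   ] t 14.95
tool shift [-0.1038 -0.2942 -0.0004]
```

View pics/w4.png

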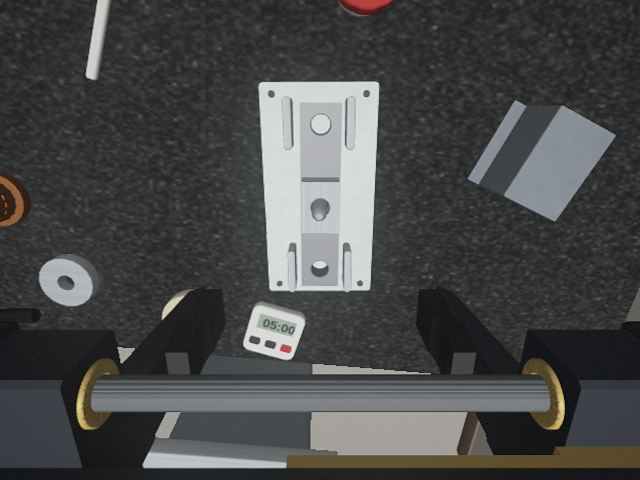

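Wrist view: the carrier lies between the cheeks, block hole and spindle at (319,207), arm holes at (320,124) and (320,268). The disc is at (67,280) with its hole at (66,282).

```bash
python3 -m jog '[[[-0.034,0,0,0,0,0],[-0.035,-0.02,0,0,0,0],[-0.035,-0.035,0,0,0,0],[0,-0.048,0,0,0,0],[0,-0.048,0,0,0,0],[0,-0.048,0,0,0,0],[0,-0.048,0,0,0,0],[0,-0.045,0,0,0,0],[0,0,0.035,0,0,0],[0,0,0.035,0,0,0],[0,0,0,0,0,0],[0,0,0,0,0,0]]]'
python3 - <<'E'
from h import *
p=lambda u,v,z:pix('w4',u,v,z)
a,b=p(320,124,.038),p(320,268,.038);print('carrier',(a+b)/2,p(320,209,.064),'disc w4',p(66,282,.016))
shot('wrist','w5');delta([.428,.1915,.184])
for n,z in((( .428,.1915,.016),0),((.4444,.3474,.012),0)): print(proj('w5',n))
E
```

```text
clock: 16.45
tool_pos: [0.4268, 0.1894, 0.1815]
eef_rot: [0.999, 0.051, 0.0, 0.0]
contact_force: [-1.0, 0.2, -0.2]
opening: 0.997
finger_force: 0.0
carrier [ 0.55820117 -0.09220788  0.038     ] [ 0.5563     -0.09237523  0.064     ] disc w4 [0.42695714 0.19143737 0.016     ]
tcp [0.4271 0.1895 0.1819] ydir -1.4694 zaxis [ 0.001  0.    -1.   ] t 16.5
tool shift [ 0.0011 -0.0019 -0.002 ]
[316.35149079 208.95669563]
[138.71285773 171.91914929]
```

View pics/w5.png

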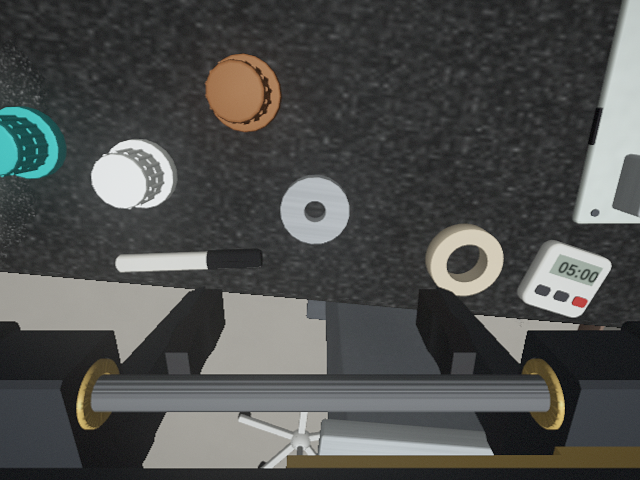

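Wrist view: disc centre at (315,210), hole at (315,211). The white knob's skirt centre is at (141,174) and its top at (119,180). The marker cap ends at (262,257), clear of the left finger.

Run:
```python
from h import *
p=lambda u,v,z:pix('w5',u,v,z)
d=p(315,210.5,.016);print('disc',d,'knob skirt',p(141,174,.012),'knob top',p(119,180,.045))
delta([d[0],d[1],.004])
```

```text
disc [0.42647857 0.19255165 0.016     ] knob skirt [0.44278048 0.34553872 0.012     ] knob top [0.44343278 0.34728041 0.045     ]
tcp [0.4271 0.1895 0.1819] ydir -1.4694 zaxis [ 0.001  0.    -1.   ] t 16.5
tool shift [-0.0006 -0.003   0.1779]
```

```bash
python3 -m jog '[[[0,-0.003,0.02,0,0,0],[0,0,0.04,0,0,0],[0,0,0.04,0,0,0],[0,0,0.035,0,0,0],[0,0,0.025,0,0,0],[0,0,0.012,0,0,0],[0,0,0.006,0,0,0],[0,0,0,0,0,0],[0,0,0,0,0,0]]]'
python3 -m jog '[[[0,0,0,0,0,0],[0,0,0,0,0,0],[0,0,0,0,0,0],[0,0,0,0,0,0],[0,0,0,0,0,0]]]' 0.045 30
python3 -c "
from h import *
delta([.4265,.1925,.004])"
```

```text
clock: 17.62
tool_pos: [0.4296, 0.1938, 0.0061]
eef_rot: [0.999, 0.051, -0.002, 0.001]
contact_force: [-0.3, 0.1, -0.3]
opening: 0.999
finger_force: 0.0
clock: 18.25
tool_pos: [0.4289, 0.1937, 0.0054]
eef_rot: [0.999, 0.051, -0.002, 0.001]
contact_force: [0.1, 0.5, 3.7]
opening: 0.696
finger_force: 30.0
tcp [0.4289 0.1937 0.0054] ydir -1.4688 zaxis [-0.005 -0.002 -1.   ] t 18.25
tool shift [-0.0025  0.0009  0.0015]
```

```bash
python3 -m jog '[[[0,0,-0.01,0,0,0],[0,0,-0.03,0,0,0],[0,0,-0.045,0,0,0],[0,0,-0.045,0,0,0],[0,0,-0.04,0,0,0],[0,0.03,0,0,0,0],[0,0.045,0,0,0,0],[0,0.045,0,0,0,0],[0,0.045,0,0,0,0],[0,0.035,0,0,0,0],[0,0,0,0,0,0],[0,0,0,0,0,0]]]'
python3 - <<'E'
from h import *
shot('wrist','w6');s=get_state();M=R.from_quat(s['eef_rot']).as_matrix();t=np.array(s['tool_pos'])
c=t+M@[0,0,-.0106]; print(t, s['opening'],s['finger_force'],'proj',proj('w6',c))
f=np.load('pics/w6.npz')['frame'];g=cv2.cvtColor(f,cv2.COLOR_RGB2GRAY)
u,v=proj('w6',c).round().astype(int)
roi=g[v-45:v+46,u-45:u+46]
n,l,st,ce=cv2.connectedComponentsWithStats((roi<110).astype(np.uint8))
print([(st[i],ce[i]+[u-45,v-45]) for i in range(1,n) if st[i][4]>150])
np.set_printoptions(linewidth=250);print(roi[::6,::5])
delta([.558,-.0924,.175])
E
```

```text
clock: 19.75
tool_pos: [0.4498, -0.0044, 0.1759]
eef_rot: [0.999, 0.051, -0.003, 0.001]
contact_force: [0.6, -0.4, -1.1]
opening: 0.696
finger_force: 30.0
[ 0.44981421 -0.00386941  0.17585459] 0.6931612709422746 29.999619936570525 proj [315.95081424 318.41322476]
[(array([  27,   32,   44,   36, 1165], dtype=int32), array([319.51330472, 322.77081545]))]
[[100 130 185 184 186 186 187 188 188 188 188 189 188 188 187 188 186 188 188]
 [186 186 186 184 183 183 186 185 185 185 186 186 186 187 188 188 188 189 189]
 [182 181 181 182 184 184 184 185 187 186 185 186 185 183 185 185 184 185 188]
 [180 180 180 180 180 180 179 180 179 180 181 181 183 184 185 185 186 187 187]
 [183 182 181 181 181 182 181 181 181 181 182 181 182 182 183 182 182 182 181]
 [182 181 183 183 184 184 186 187 188 189 187 185 186 184 183 183 184 183 184]
 [187 186 186 185 184 184 184 132  72  72  64  78 209 184 186 186 188 189 189]
 [183 186 186 187 187 187  91  74  70  71  62  73  70  65 179 187 187 185 185]
 [182 181 182 182 182 183  95  91  75  70  74  73  71  97  92 188 189 188 189]
 [181 183 183 184 184 187  97 101  98  99 101  99 102 104 100 184 183 185 184]
 [182 182 183 184 186 184 110 106 104 103 104 105 108 106 164 186 186 185 185]
 [187 185 186 186 185 186 186 133 108 109 113 112 113 172 187 185 185 185 184]
 [183 183 184 186 186 187 187 187 187 187 186 188 188 188 189 187 187 186 187]
 [179 179 180 180 182 182 185 185 184 184 183 184 184 184 186 187 188 189 188]
 [179 180 179 181 179 179 179 180 180 180 180 181 181 181 183 183 184 184 185]
 [185 179 178 178 178 179 179 180 180 180 180 180 181 182 181 181 181 180 179]]
tcp [ 0.4498 -0.0039  0.1759] ydir -1.4673 zaxis [-0.005 -0.002 -1.   ] t 19.8
tool shift [0.0985 0.0992 0.0005]
```

Run:
```python
from h import *
s=get_state();t=np.array(s['tool_pos']);M=R.from_quat(s['eef_rot']).as_matrix()
h=pix('w6',320,324,t[2]+.0106);print(h, M.T@(h-t)); h2=h.copy();h2[:2]-=(M@[0,0,-.0106])[:2]-0
print('tool shift to seat',M.T@(np.array([.558,-.0924,h[2]])-h))
```

```text
[ 0.44729572 -0.00584792  0.18645459] [-0.00276282  0.00171938 -0.01058432]
tool shift to seat [ 0.10116926  0.09752599 -0.00040293]
```

```bash
python3 -m jog '[[[0.015,0.015,0,0,0,0],[0.03,0.03,0,0,0,0],[0.03,0.03,0,0,0,0],[0.02,0.018,0,0,0,0],[0.006,0.005,0,0,0,0],[0,0,0,0,0,0],[0,0,0,0,0,0]]]'
python3 -c "
from h import *
delta([.5606,-.0905,.07])"
```

```text
clock: 20.68
tool_pos: [0.5593, -0.0906, 0.1753]
eef_rot: [0.999, 0.052, -0.003, 0.001]
contact_force: [0.1, 0.6, -1.1]
opening: 0.695
finger_force: 30.0
tcp [ 0.5593 -0.0906  0.1753] ydir -1.4667 zaxis [-0.006 -0.002 -1.   ] t 20.675
tool shift [ 0.002  -0.      0.1053]
```

```bash
python3 -m jog '[[[0.001,0,0.02,0,0,0],[0,0,0.03,0,0,0],[0,0,0.02,0,0,0],[0,0,0.01,0,0,0],[0,0,0.01,0,0,0],[0,0,0,0,0,0],[0,0,0,0,0,0]]]'
python3 -c "
from h import *
delta([.5606,-.0905,.07])"
```

```text
clock: 21.55
tool_pos: [0.5612, -0.0921, 0.0858]
eef_rot: [0.999, 0.051, -0.002, 0.001]
contact_force: [-0.2, 0.8, -1.3]
opening: 0.693
finger_force: 30.0
tcp [ 0.5612 -0.0921  0.0858] ydir -1.4688 zaxis [-0.004 -0.002 -1.   ] t 21.55
tool shift [-0.0004 -0.0017  0.0158]
```

```bash
python3 -m jog '[[[0,-0.001,0.005,0,0,0],[0,0,0.005,0,0,0],[0,0,0.004,0,0,0],[0,0,0.002,0,0,0],[0,0,0,0,0,0],[0,0,0,0,0,0]]]'
python3 -c "
from h import *
delta([.5606,-.0905,.07])"
```

```text
clock: 22.3
tool_pos: [0.5607, -0.0914, 0.0695]
eef_rot: [0.999, 0.051, -0.003, 0.001]
contact_force: [-1.0, 0.3, 3.0]
opening: 0.689
finger_force: 30.0
tcp [ 0.5607 -0.0914  0.0695] ydir -1.469 zaxis [-0.005 -0.002 -1.   ] t 22.3
tool shift [ 0.     -0.0009 -0.0005]
```

```bash
python3 -m jog '[[[0,0,0,0,0,0],[0,0,0,0,0,0],[0,0,0,0,0,0],[0,0,-0.02,0,0,0],[0,0,-0.04,0,0,0],[0,0,-0.045,0,0,0],[0,0,-0.045,0,0,0],[-0.03,0,-0.03,0,0,0],[-0.04,0,0,0,0,0],[-0.04,0,0,0,0,0],[0,0,0,0,0,0]]]' 0.088
python3 - <<'E'
from h import *
shot('wrist','w7');shot('scene','s7');shot('top','t7')
Q=lambda x,y,z:pix('top0',*cr(x,y,4,140,225),z)
print('turq',Q(92,137,.012))
a=np.load('pics/w7.npz')['frame'];b=np.load('pics/s7.npz')['frame']
P=[proj('w7',(.558,-.0924,.08)),proj('s7',(.558,-.0924,.07))];print(P)
def crop(f,p,w,h,k):
    u,v=np.clip(p.astype(int),[w,h],[640-w,480-h]);return cv2.resize(f[v-h:v+h,u-w:u+w,::-1],None,fx=k,fy=k,interpolation=cv2.INTER_CUBIC)
# detect disc outline in w7 
g=cv2.cvtColor(a,cv2.COLOR_RGB2GRAY)
c=cv2.HoughCircles(cv2.medianBlur(g,3),cv2.HOUGH_GRADIENT,1,30,param1=100,param2=25,minRadius=25,maxRadius=60)
print(c)
cv2.imwrite('pics/cmp.png',np.hstack([crop(a,P[0],100,100,4),crop(b,P[1],50,50,8)][:2])[:, :800])
delta([.443,.3465,.25])
E
```

```text
clock: 23.68
tool_pos: [0.4489, -0.1028, 0.25]
eef_rot: [0.999, 0.05, -0.004, 0.001]
contact_force: [0.6, 1.5, -0.2]
opening: 1.001
finger_force: 0.0
turq [0.46142663 0.44396872 0.012     ]
[array([318.57204557,  74.16766774]), array([355.65161241, 216.19614237])]
[[[176.5 228.5  31.5]
  [520.5 400.5  30. ]]]
tcp [ 0.4537 -0.102   0.2501] ydir -1.4687 zaxis [-0.003 -0.002 -1.   ] t 23.825
tool shift [ 0.0351 -0.4472 -0.0008]
```

```bash
python3 -m jog '[[[0,-0.03,0,0,0,0],[0,-0.05,0,0,0,0],[0,-0.05,0,0,0,0],[0,-0.05,0,0,0,0],[0,-0.05,0,0,0,0],[0,-0.05,0,0,0,0],[0.005,-0.05,0,0,0,0],[0.01,-0.05,0,0,0,0],[0.01,-0.04,0,0,0,0],[0.01,-0.027,0.02,0,0,0],[0,0,0.03,0,0,0],[0,0,0,0,0,0]]]' 0.068
python3 -m jog '[[[0,0,0.03,0,0,0],[0,0,0,0,0,0],[0,0,0,0,0,0]]]'
python3 - <<'E'
from h import *
shot('wrist','w8');delta([.443,.3465,.016])
print(proj('w8',(.443,.3465,.012)),proj('w8',(.443,.3465,.045)))
a=np.load('pics/w8.npz')['frame'][:,:,::-1];b=np.load('pics/w7.npz')['frame'][:,:,::-1];c=np.load('pics/s7.npz')['frame'][:,:,::-1]
L=cv2.resize(a[80:380,180:480],(450,450),interpolation=cv2.INTER_CUBIC)
Rr=np.vstack([cv2.resize(b[0:170,230:410],(350,300)),cv2.resize(c[180:260,300:420],(350,300))])
out=np.zeros((600,800,3),np.uint8);out[:450,:450]=L;out[:,450:]=Rr
cv2.imwrite('pics/cmp.png',out)
E
```

```text
clock: 25.32
tool_pos: [0.4406, 0.3461, 0.1968]
eef_rot: [0.999, 0.051, -0.004, 0.002]
contact_force: [-0.1, -0.8, -0.2]
opening: 0.774
finger_force: 0.0
clock: 25.7
tool_pos: [0.4421, 0.3465, 0.1702]
eef_rot: [0.999, 0.051, -0.002, 0.0]
contact_force: [-0.1, -0.3, 0.3]
opening: 0.774
finger_force: 0.0
tcp [0.4422 0.3465 0.1704] ydir -1.4693 zaxis [-0.003 -0.001 -1.   ] t 25.75
tool shift [1.300e-03 1.000e-04 1.544e-01]
[318.56547909 211.09885036] [318.44199471 222.40451404]
```

View pics/cmp.png

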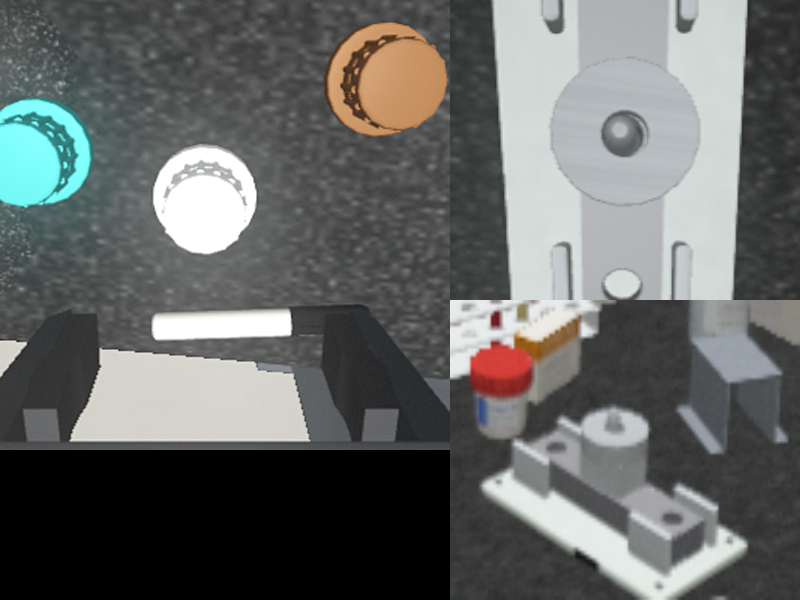

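Composite: the disc lies flat on the block, centred on the spindle. The white knob's skirt centre is at (205,197) and its top at (206,213) in the left part, so the tool is within about 1 mm of it. I grip the knob.

```bash
python3 -m jog '[[[0.001,-0.001,0.02,0,0,0],[0,0,0.035,0,0,0],[0,0,0.035,0,0,0],[0,0,0.03,0,0,0],[0,0,0.02,0,0,0],[0,0,0.012,0,0,0],[0,0,0,0,0,0],[0,0,0,0,0,0]]]'
python3 -m jog '[[[0,0,0,0,0,0],[0,0,0,0,0,0],[0,0,0,0,0,0],[0,0,0,0,0,0],[0,0,0,0,0,0]]]' 0.025 30
python3 -c "
from h import *
delta([.4435,.3475,.017])"
```

```text
clock: 26.75
tool_pos: [0.4421, 0.3472, 0.0179]
eef_rot: [0.999, 0.051, -0.002, 0.0]
contact_force: [-0.5, 0.6, 1.1]
opening: 0.775
finger_force: 0.0
clock: 27.38
tool_pos: [0.4417, 0.3475, 0.0174]
eef_rot: [0.999, 0.051, -0.002, 0.0]
contact_force: [-1.2, 2.0, 5.3]
opening: 0.493
finger_force: 30.0
tcp [0.4417 0.3475 0.0174] ydir -1.4686 zaxis [-0.004 -0.001 -1.   ] t 27.375
tool shift [0.0018 0.0002 0.0004]
```

```bash
python3 -m jog '[[[0,0,-0.01,0,0,0],[0,0,-0.03,0,0,0],[0,0,-0.045,0,0,0],[0,0,-0.045,0,0,0],[-0.01,0,-0.04,0,0,0],[-0.02,0.02,0,0,0,0],[0,0.045,0,0,0,0],[0,0.05,0,0,0,0],[0,0.05,0,0,0,0],[0,0.05,0,0,0,0],[0,0.05,0,0,0,0],[0,0.05,0,0,0,0]]]'
python3 -m jog '[[[0,0.045,0,0,0,0],[0.02,0.04,0,0,0,0],[0.035,0.03,0,0,0,0],[0.03,0.01,0,0,0,0],[0.01,0,0,0,0,0],[0,0,0,0,0,0],[0,0,0,0,0,0]]]'
python3 -c "
from h import *
delta([.5567,-.092,.0974]);s=get_state();print(s['opening'],s['finger_force'])
shot('wrist','w9')"
```

```text
clock: 28.88
tool_pos: [0.4436, 0.0283, 0.1877]
eef_rot: [0.999, 0.051, -0.003, 0.002]
contact_force: [1.4, 0.2, -1.7]
opening: 0.492
finger_force: 30.0
clock: 29.75
tool_pos: [0.5498, -0.0834, 0.1872]
eef_rot: [0.999, 0.052, -0.004, 0.001]
contact_force: [-0.7, 0.5, -1.2]
opening: 0.488
finger_force: 30.0
tcp [ 0.5498 -0.0834  0.1872] ydir -1.4676 zaxis [-0.007 -0.002 -1.   ] t 29.75
tool shift [0.0066 0.0091 0.0898]
0.48790841591613354 29.999791301088408
```

```bash
python3 -m jog '[[[0.0065,0.009,0.01,0,0,0],[0,0,0.025,0,0,0],[0,0,0.02,0,0,0],[0,0,0,0,0,0],[0,0,0,0,0,0]]]'
python3 -c "
from h import *
delta([.5567,-.092,.0974])"
```

```text
clock: 30.42
tool_pos: [0.5592, -0.0927, 0.1327]
eef_rot: [0.999, 0.051, -0.002, 0.001]
contact_force: [-0.5, 0.9, -0.8]
opening: 0.49
finger_force: 30.0
tcp [ 0.5592 -0.0927  0.1327] ydir -1.4692 zaxis [-0.004 -0.002 -1.   ] t 30.425
tool shift [-0.0023 -0.001   0.0353]
```

```bash
python3 -m jog '[[[-0.002,-0.0005,0.006,0,0,0],[0,0,0.01,0,0,0],[0,0,0.008,0,0,0],[0,0,0.004,0,0,0],[0,0,0,0,0,0],[0,0,0,0,0,0]]]'
python3 -c "
from h import *
delta([.5567,-.092,.0974])"
```

```text
clock: 31.18
tool_pos: [0.5568, -0.0922, 0.1045]
eef_rot: [0.999, 0.051, -0.002, 0.001]
contact_force: [0.8, -0.2, -1.8]
opening: 0.494
finger_force: 30.0
tcp [ 0.5568 -0.0922  0.1045] ydir -1.4688 zaxis [-0.005 -0.002 -1.   ] t 31.175
tool shift [-0.     -0.0002  0.0071]
```

```bash
python3 -m jog '[[[0,0,0.004,0,0,0],[0,0,0.003,0,0,0],[0,0,0.0005,0,0,0],[0,0,0,0,0,0],[0,0,0,0,0,0]]]'
python3 -c "
from h import *
delta([.5567,-.092,.0974])"
```

```text
clock: 31.8
tool_pos: [0.5566, -0.0923, 0.0974]
eef_rot: [0.999, 0.051, -0.002, 0.001]
contact_force: [-1.3, 0.0, 6.1]
opening: 0.488
finger_force: 30.0
tcp [ 0.5566 -0.0923  0.0974] ydir -1.4691 zaxis [-0.005 -0.003 -1.   ] t 31.8
tool shift [ 0.0002 -0.0003 -0.    ]
```

```bash
python3 -m jog '[[[0,0,0,0,0,0],[0,0,0,0,0,0],[0,0,0,0,0,0],[0,0,-0.01,0,0,0],[0,0,-0.03,0,0,0],[0,0,-0.04,0,0,0],[0,0,-0.04,0,0,0],[-0.03,0,-0.02,0,0,0],[-0.03,0,0,0,0,0],[0,0,0,0,0,0],[0,0,0,0,0,0]]]' 0.088
python3 - <<'E'
from h import *
shot('wrist','w10');g=cv2.cvtColor(np.load('pics/w10.npz')['frame'],cv2.COLOR_RGB2GRAY)
for z in(.092,.125): print(z,proj('w10',(.558,-.0924,z)),proj('w10',(.558,-.0924+.022,z)))
c=cv2.HoughCircles(cv2.medianBlur(g,3),cv2.HOUGH_GRADIENT,1,10,param1=80,param2=25,minRadius=25,maxRadius=75)
print(c)
E
```

```text
clock: 33.17
tool_pos: [0.4987, -0.0979, 0.2376]
eef_rot: [0.999, 0.051, -0.002, 0.001]
contact_force: [1.1, 0.0, -0.3]
opening: 0.998
finger_force: 0.0
0.092 [318.81087611 142.7002604 ] [290.60491652 139.76229411]
0.125 [318.75912228 146.92353628] [287.05152504 143.63391511]
[[[321.5 142.5  38.5]
  [175.5 274.5  28.6]
  [507.5 402.5  55.4]
  [312.5 149.5  37.7]
  [173.5 284.5  35. ]
  [322.5 152.5  28.6]
  [312.5 137.5  31. ]
  [499.5 412.5  38.7]]]
```

The knob's skirt circle is found at (321.5,142.5), radius 38.5 px. The prediction for the seated height was (318.8,142.7), radius 38.6, so it is centred within about 2 mm.

```bash
python3 -c "
from plant import *
print(finish_job())"
```

```text
the job is handed in; nothing more can be done
None
```

The carrier, disc and knob are stacked on the mixer spindle and let go, each measured within about 2 mm of the spindle axis, and the job was handed in at about 33 s; no verdict came back.

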